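Spin the finishing turntable and stop it on its mark

TASK

Flick the peg of the white finishing turntable with a fingertip so that the disc spins freely, untouched, for at least two seconds. Then, while it is still turning, brake it with a fingertip so that it stops with its red stripe facing the yellow gate block, and take the hand away. Do not touch the freshly lacquered candle holder standing on the disc, and leave the roll of tape and the tin where they are.

Things in the scene. Friction and masses are not known exactly. Their poses are not given: they have to be found in the camera images.
- turntable: Fixed turntable foot, dark steel, 170 mm across, bolted down; origin on the work surface under the spindle. It carries the white disc (280 mm across, 22 mm thick, flat top 57 mm above the work surface, 35 mm gap below), which turns endlessly about the vertical spindle, and the yellow gate block, 40 mm wide, 14 mm thick, 72 mm high, standing 13 mm outside the rim in the direction of this body's +x axis. The gate does not move.
- wheel (a joint): Disc angle about the upward vertical, rad, counterclockwise positive, unlimited; at 0 or any whole number of turns the red stripe faces the gate's middle. About 2 kg (0.017 kg m2) on a light bearing: each second it loses some 7% of its speed plus 0.03 rad/s. A few newtons of a fingertip on its top near the rim stop it at once.
- mark (a point): Point on the disc's top on the red stripe, 132 mm from the spindle, 57 mm above the work surface; moves with the disc. The stripe is radial, 10 mm wide, from 87 mm to 139 mm out, and continues down the rim.
- gate (a point): Fixed point 132 mm from the spindle at the disc top's height, in front of the middle of the gate block: where the mark should stop. x points outward to the gate block, y along the rim, z up.
- centre (a point): Centre of the disc's top, on the spindle axis, 57 mm above the work surface. The disc's top has a rubbery skin that gives 1 to 3 mm under a fingertip; below it all is rigid, so come down on it slowly (5 cm/s or less).
- peg (a point): Top centre of the black rubber-sleeved peg that stands on the disc, 16 mm across, 35 mm high (its top is 92 mm above the work surface), 70 mm from the spindle, straight opposite the red stripe; fixed to the disc. The disc's top is bare beyond it, from 78 mm out to the rim.
- holder: Freshly lacquered turned wooden candle holder, 62 mm across, 44 mm high, loose, standing on the middle of the disc and turning with it; origin at the centre of its underside. Not to be touched.
- tape: Roll of paper tape lying flat, 96 mm across (76 mm hole), 48 mm high; origin at the centre of its underside. To be left alone.
- tin: Round tin, 84 mm across, 60 mm high; origin at the centre of its underside. To be left alone.

How it is judged (in metres and radians):
On the way, in this order (a step that is already met when the one before it is completed fails the run):
1. the disc spins freely (over 0.5 rad/s), touched by no finger, for two seconds ((velocity of joint wheel above 0.5 rad/s or velocity of joint wheel below -0.5 rad/s) and contact force between each of the arm, the fingers and turntable below 0.05 N), for 1.95 s.
2. a fingertip brakes the disc with the red stripe within 90 mm of the gate point (a disc that stops before that, by itself or elsewhere, meets steps 2 and 3 at once and fails) (((contact force between the fingers and turntable above 0.1 N and horizontal distance between mark and gate below 0.09 m) or (velocity of joint wheel between -0.05 and 0.05 rad/s and (contact force between the fingers and turntable below 0.05 N or horizontal distance between mark and gate above 0.09 m)))), for 0.1 s.
3. the disc has stopped and the finger is off it (velocity of joint wheel between -0.05 and 0.05 rad/s and (contact force between the fingers and turntable below 0.05 N or horizontal distance between mark and gate above 0.09 m)).
At the end, for the whole second after the job is handed in: The disc is at rest with the middle of its red stripe within 18 mm of the gate point (about the width of the gate block), the candle holder stands upright within 12 mm of the disc's centre, and the tape roll and the tin are within 10 mm of where they were (horizontal distance between mark and gate below 0.018 m and velocity of joint wheel between -0.03 and 0.03 rad/s and horizontal distance between holder and centre below 0.012 m and angle between holder's own z axis and vertical below 0.1 rad and distance of each of tape, tin from where it was at the start of the episode below 0.01 m); the robot touches nothing.
It fails at once if the lacquered holder is touched by the robot (contact force between any of the fingers, the arm and holder above 0.1 N).
It fails at once if the holder is lifted or thrown off the middle of the disc (height (world z) of holder above 0.067 m or horizontal distance between holder and centre above 0.015 m).
It fails at once if the tape or the tin is moved or lifted (distance of any of tape, tin from where it was at the start of the episode above 0.015 m).
It also fails if it takes over 61 s, if anything falls off the work surface, if the arm or the gripper's body presses on something with over 40 N, if the wrist force passes 120 N, or if a joint passes its speed limit or range.

ROBOT

A 7-joint arm with a two-finger parallel gripper is mounted at the origin on the work surface. World frame = base frame: x ahead of the robot, y to its left, z up, the work surface at z = 0. Lengths are in m, angles in degrees, forces in N, time in s.
With the tool pointing down it reaches from about 0.4 to 0.875 m from the base axis. Payload 6.5 kg.
Tool frame: the origin (TCP) lies between the finger pads; the fingertips stand 25 mm ahead of it and the grasp point (between the pads) lies 6 mm ahead of it; z points along the fingers, y is the line along which they close (so a half turn about z gives the same grasp; the last joint's range is limited). The gripper opens to 85 mm and grips with 20 to 120 N. Pads are 22 mm wide; open, the fingers measure 114 mm over their backs; the gripper's body (76 mm by 85 mm) begins 54 mm behind the grasp point. The pads swing forward as they close: fully open they stand 13 mm farther back than shut.
Start: joints at [65.191, 30.733, -0.252, 88.115, 0.149, 61.152, -4.079], TCP at [0.233, -0.607, 0.256] pointing down, gripper open.
Joint ranges: [-154.64, 154.64], [-21.42, 123.67], [-72.66, 72.17], [13.99, 137.28], [-74.86, 254.86], [10.95, 109.41], [-158.01, 158.01]. Speed limits (degrees/s): [136.94, 136.94, 180, 180, 180, 180, 180].

INTERFACE

Orientations are given as [roll, pitch, yaw] about the fixed x, y, z axes, in that order (R = Rz(yaw) Ry(pitch) Rx(roll)).
In Python, from cell import monitor, read_camera, hand_in, regions_of gives the robot as it stands. The module is installed in compiled form; this text tells all that it offers.
- The arm moves only by the tool step_arm, never from a script. Its argument "moves" is a list of rows, each an object of numbers: "dx", "dy", "dz": the shift along the tool's x, y, z in mm; "rx", "ry", "rz": the turn, a rotation vector about the tool's x, y, z in rad; "gripper": the closure, from 0 (fully open) to 1 (shut). In form: [{"dx": .., "dy": .., "dz": .., "rx": .., "ry": .., "rz": .., "gripper": ..}, ...]. A call has 1 to 10 rows; each row shifts and turns the commanded pose from where the row before left it, along the tool's axes as they then stand; what a row does not reach is not made up. A row lasts 1/12 s, in which the tool goes at most 41.7 mm and 7.16 degrees, less where a joint would pass 70% of its speed; a pose out of reach is approached as far as the arm can. A call is refused whole if a number of a shift passes 41.7 or a number of a turn 0.125, either way. A call with a gripper value outside its range is refused whole. The fingers move at their own pace and stop on an object; the grip force is fixed at half the most. Time passes only in rows, so rows that do not move let the fingers close. It gives the time, the measured TCP pose, the force, the opening and the grip force at its end, in the units of the state.
- monitor.observe(): the state, without advancing time (a new reading comes with each control period).
- read_camera(name): name is "scene" or "side" or "wrist"; returns a dict with "img" (420x560x3 uint8, blue, green, red), "range_z" (420x560 float32, m along the optical axis (not along the pixel's ray), 0 where there is no reading), "fov_y" (degrees; the focal length in pixels is half the picture's height over the tangent of half this angle, whatever the lens; pixels are square), "cx", "cy" (the principal point, pixels), "rvec" (rotation vector, rad) and "tvec" (3), from world to camera coordinates, as OpenCV has them; the wrist camera has in their place "hand_eye" (4x4, takes a point from camera to tool coordinates, whose origin is the TCP and whose axes are the flange's). Camera axes: x right, y down, z forward; pixel columns grow to the right and rows downward; lengths in m; the calibration is good to about 2 mm. A picture is of the moment at which its call begins: read the wrist's pose just before it.
- hand_in(): hands the job in; it is judged then, once.
Trained networks look in a picture, given as the dict that the camera call returned (one of the last four; its "shot" number tells which), for a name from the list of things; names that differ only in an ending like _2 or _b are one class to them, and where a whole thing is asked for, a point or a joint stands for the part that bears it (a point fixed in the world has none). Each returns a list of dicts, best first, with "score" (0 to 1); they miss things now and then, are a little off and sometimes report something else, mostly with a low value. They report only what shows in the picture. A call takes as long as a camera call.
- regions_of(picture, label): "mask" (420x560 bool, what is visible of it) and "at" ([column, row] in pixels, amid what is visible of it).
The state is a dict: "time": time; "q": joint angles; "dq": joint speeds; "joint_torque": joint torques, N m; "tcp_pos": TCP position; "ee_rot": TCP orientation; "force": force on the tool from outside, world axes, zero at the start; "moment": the same for the moment, N m; "width": finger opening in m; "finger_force": force on a finger pad.
Only numpy, scipy, OpenCV 4.12 (cv2) and the standard library are available. Lean on these libraries where they do the work, as an engineer would, in place of code of your own. Each camera call takes 0.05 s, during which the arm holds its last target. There are 200 camera calls.

## Working session

There is one attempt and no reset: what is moved stays moved. The work goes in short steps, Python scripts to look and compute and a tool call to move; the robot and the scene stay as the last step left them, time stands still between calls to the robot, and variables do not carry over. Pictures are saved under pics/ and viewed, at most 10 in all, crops included, and the job is handed in when it is done.

Besides the shell and the picture viewer there is one more tool, called after "Request:" in YAML: its name, and indented under it one key for each argument. step_arm: Moves the arm, as the interface text tells. Its arguments: {"type":"object","properties":{"moves":{"type":"array"}},"required":["moves"]}

```bash
mkdir -p pics; cat > h.py <<'E'
import numpy as np, cv2
from cell import monitor, read_camera, hand_in, regions_of
def geom(p):
    f=p["img"].shape[0]/2/np.tan(np.radians(p["fov_y"])/2)
    R,_=cv2.Rodrigues(np.array(p["rvec"],float)); return f,R,np.array(p["tvec"],float).ravel()
def cloud(p,m):
    f,R,t=geom(p); v,u=np.nonzero(m&(p["range_z"]>0)); z=p["range_z"][v,u]
    c=np.stack([(u-p["cx"])/f*z,(v-p["cy"])/f*z,z],1); return (c-t)@R
def onplane(p,uv,h):
    f,R,t=geom(p); d=R.T@np.array([(uv[0]-p["cx"])/f,(uv[1]-p["cy"])/f,1]); o=-R.T@t
    return o+d*(h-o[2])/d[2]
E
python3 - <<'E'
from h import *
s=monitor.observe(); print(s)
for n in("scene","side"):
    p=read_camera(n); cv2.imwrite(f"pics/{n}0.png",p["img"])
    for l in("turntable","wheel","mark","peg","holder","tape","tin"):
        for r in regions_of(p,l)[:2]:
            c=cloud(p,r["mask"]); print(n,l,round(r["score"],2),r["at"],c.mean(0).round(3) if len(c) else 0,c.min(0).round(3),c.max(0).round(3))
E
```

```text
{'time': 0.0, 'q': array([65.19189122, 30.77941023, -0.25427418, 88.1707064 ,  0.15065965,
       61.15103623, -4.08077512]), 'dq': array([-0.00686594, -0.03711298, -0.02129062,  0.06254437,  0.03716221,
       -0.00752182, -0.03907726]), 'joint_torque': array([ 1.03387379e-04, -5.83391833e+01,  1.04879446e+00, -2.59096938e+01,
        1.23927757e-02,  9.65236308e-03, -1.52377157e-05]), 'tcp_pos': array([ 0.23286699, -0.60622656,  0.25539137]), 'ee_rot': array([-1.79899554e+02,  8.88385406e-03,  2.10187243e+01]), 'force': array([-0.41036334,  0.34130028, -0.05876577]), 'moment': array([-0.0248311 ,  0.01454942, -0.00553959]), 'finger_force': 0.0, 'width': 0.08538399664141534}
scene turntable 0.69 [228.6, 187.0] [ 0.561 -0.074  0.057] [ 0.399 -0.226 -0.003] [0.692 0.053 0.095]
scene turntable 0.66 [332.1, 165.8] [0.416 0.085 0.033] [0.364 0.037 0.   ] [0.461 0.131 0.053]
scene wheel 0.55 [230.3, 180.1] [ 0.555 -0.077  0.058] [ 0.401 -0.226 -0.003] [0.681 0.053 0.095]
scene mark 0.74 [230.1, 184.2] [ 0.554 -0.078  0.057] [ 0.355 -0.266 -0.003] [0.681 0.053 0.103]
scene peg 0.76 [229.8,
[... 539 characters left out ...]
[0.461 0.131 0.053]
side turntable 0.87 [315.5, 201.0] [ 0.526 -0.056  0.056] [ 0.397 -0.263 -0.   ] [0.765 0.053 0.104]
side wheel 0.86 [318.7, 201.8] [ 0.52  -0.06   0.057] [ 0.397 -0.331  0.   ] [0.746 0.053 0.104]
side mark 0.58 [318.2, 199.8] [ 0.52  -0.061  0.057] [ 0.397 -0.331 -0.001] [0.75  0.053 0.103]
side peg 0.91 [321.8, 198.7] [ 0.518 -0.059  0.057] [ 0.397 -0.331 -0.   ] [0.744 0.053 0.104]
side holder 0.66 [322.0, 185.2] [ 0.53  -0.077  0.086] [ 0.507 -0.132  0.057] [ 0.563 -0.055  0.105]
side tape 0.63 [325.5, 257.4] [0.405 0.088 0.03 ] [ 0.361 -0.028 -0.001] [0.488 0.131 0.051]
side tin 0.61 [338.4, 163.0] [ 0.609 -0.289  0.052] [ 0.553 -0.464  0.   ] [ 0.692 -0.226  0.064]
```

```bash
python3 - <<'E'
import cv2,numpy as np
a=cv2.imread("pics/scene0.png")[90:300,40:440];b=cv2.imread("pics/side0.png")[100:310,120:520]
cv2.imwrite("pics/both.png",cv2.resize(np.vstack([a,b]),None,fx=1.4,fy=1.4))
E
```

```text
(no output)
```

View pics/both.png

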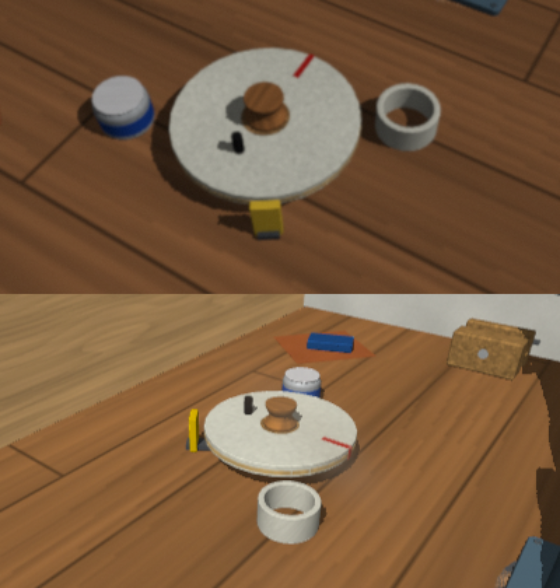

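The crop shows the disc with the red stripe at the top (robot side), the black peg opposite it, and the yellow gate at about (266,217) in the upper picture. The tin is left of the disc and the tape right. I'll fit these by colour.

```bash
cat >> h.py <<'E'
def feats(p):
    hsv=cv2.cvtColor(p["img"],cv2.COLOR_BGR2HSV); H,S,V=[hsv[...,i].astype(int) for i in range(3)]
    A=np.ones(H.shape,bool); v,u=np.nonzero(p["range_z"]>0); P=cloud(p,A)
    h,s,w=H[v,u],S[v,u],V[v,u]
    near=np.hypot(P[:,0]-.54,P[:,1]+.085)<.19
    o={}
    o["white"]=P[near&(s<60)&(w>110)&(abs(P[:,2]-.057)<.004)]
    o["red"]=P[near&((h<6)|(h>174))&(s>170)&(w>90)&(abs(P[:,2]-.057)<.006)]
    o["yel"]=P[near&(h>20)&(h<34)&(s>150)&(w>110)]
    o["blk"]=P[near&(w<45)&(P[:,2]>.062)&(P[:,2]<.1)]
    return o
def circ(P):
    A=np.c_[2*P[:,:2],np.ones(len(P))]; c=np.linalg.lstsq(A,(P[:,:2]**2).sum(1),rcond=None)[0]; return c[:2],np.sqrt(c[2]+c[:2]@c[:2])
E
python3 - <<'E'
from h import *
for n in("scene","side"):
    p=read_camera(n); o=feats(p); W=o["white"][:,:2].astype(np.float32)
    hull=cv2.convexHull(W)[:,0]; print(n,"circ",circ(hull),cv2.minEnclosingCircle(W))
    for k in("red","yel","blk"):
        c=o[k]; print(k,len(c),c.mean(0).round(4),c.min(0).round(3),c.max(0).round(3)) if len(c) else print(k,0)
    t=o["yel"]; t=t[t[:,2]>.067]; print("yeltop",t.mean(0),t.min(0),t.max(0))
    for l in("tape","tin"):
        c=cloud(p,regions_of(p,l)[0]["mask"]); h=.048 if l=="tape" else .06
        c=c[abs(c[:,2]-h)<.006]; print(l,cv2.minEnclosingCircle(c[:,:2].astype(np.float32)))
    f,R,t=geom(p); print("cam",(-R.T@t).round(2))
E
```

```text
scene circ (array([ 0.54167381, -0.09153085]), np.float64(0.14158428675679743)) ((0.5504357218742371, -0.10875768214464188), 0.1633090078830719)
red 43 [ 0.4247 -0.0927  0.0588] [ 0.398 -0.097  0.055] [ 0.448 -0.088  0.063]
yel 166 [0.6707 0.0046 0.0676] [ 0.629 -0.017  0.001] [0.686 0.023 0.075]
blk 158 [ 0.5911 -0.0865  0.0805] [ 0.549 -0.115  0.062] [ 0.619 -0.068  0.099]
yeltop [0.67237893 0.0033188  0.0725414 ] [ 0.65706306 -0.01702843  0.0694192 ] [0.6860848  0.02137696 0.07532089]
tape ((0.4128977060317993, 0.0824817642569542), 0.04956979677081108)
tin ((0.6203035116195679, -0.29765355587005615), 0.039551906287670135)
cam [1.  0.3 0.8]
side circ (array([ 0.54272976, -0.09843902]), np.float64(0.1454772702640681)) ((0.5473406314849854, -0.10933835804462433), 0.1645677238702774)
red 10 [ 0.4222 -0.0908  0.0596] [ 0.405 -0.093  0.058] [ 0.439 -0.089  0.061]
yel 166 [0.6629 0.0137 0.0443] [ 0.654 -0.013  0.001] [0.682 0.022 0.075]
blk 8 [ 0.6069 -0.0793  0.0657] [ 0.603 -0.082  0.062] [ 0.611 -0.078  0.069]
yeltop [0.66807547 0.00506916 0.07292281] [ 0.65700046 -0.01349834  0.06788024] [0.68171396 0.02019756 0.07543967]
tape ((0.4081982374191284, 0.08203589916229248), 0.049359843134880066)
tin ((0.6161150932312012, -0.296583354473114), 0.03816835582256317)
cam [0.09 0.65 0.55]
```

Request:
step_arm:
  moves:
    - {"rz": -0.12, "gripper": 1}
    - {"rz": -0.12, "gripper": 1}
    - {"rz": -0.12, "gripper": 1}
    - {"rz": -0.12, "gripper": 1}
    - {"rz": -0.12, "gripper": 1}
    - {"rz": -0.12, "gripper": 1}
    - {"rz": -0.12, "gripper": 1}
    - {"rz": -0.12, "gripper": 1}
    - {"rz": -0.12, "gripper": 1}
    - {"rz": -0.12, "gripper": 1}

```text
invalid input
```

Request:
step_arm:
  moves:
    - {"dx": 15, "dy": 12, "gripper": 1}
    - {"dx": 30, "dy": 24, "gripper": 1}
    - {"dx": 30, "dy": 24, "gripper": 1}
    - {"dx": 30, "dy": 24, "gripper": 1}
    - {"dx": 30, "dy": 24, "gripper": 1}
    - {"dx": 30, "dy": 24, "gripper": 1}
    - {"dx": 30, "dy": 24, "gripper": 1}
    - {"dx": 30, "dy": 24, "gripper": 1}
    - {"dx": 30, "dy": 24, "gripper": 1}
    - {"dx": 15, "dy": 12, "gripper": 1}

```text
invalid input
```

Request:
step_arm:
  moves:
    - {"dx": 0, "dy": 0, "dz": 0, "rx": 0, "ry": 0, "rz": -0.12, "gripper": 1}
    - {"dx": 0, "dy": 0, "dz": 0, "rx": 0, "ry": 0, "rz": -0.12, "gripper": 1}
    - {"dx": 0, "dy": 0, "dz": 0, "rx": 0, "ry": 0, "rz": -0.12, "gripper": 1}
    - {"dx": 0, "dy": 0, "dz": 0, "rx": 0, "ry": 0, "rz": -0.12, "gripper": 1}
    - {"dx": 0, "dy": 0, "dz": 0, "rx": 0, "ry": 0, "rz": -0.12, "gripper": 1}
    - {"dx": 0, "dy": 0, "dz": 0, "rx": 0, "ry": 0, "rz": -0.12, "gripper": 1}
    - {"dx": 0, "dy": 0, "dz": 0, "rx": 0, "ry": 0, "rz": -0.12, "gripper": 1}
    - {"dx": 0, "dy": 0, "dz": 0, "rx": 0, "ry": 0, "rz": -0.12, "gripper": 1}
    - {"dx": 0, "dy": 0, "dz": 0, "rx": 0, "ry": 0, "rz": -0.12, "gripper": 1}
    - {"dx": 0, "dy": 0, "dz": 0, "rx": 0, "ry": 0, "rz": -0.12, "gripper": 1}

```text
time: 1.93
tcp_pos: [0.233, -0.6068, 0.2563]
ee_rot: [-180.0, 0.0, 90.1]
force: [-1.0, -0.2, 0.7]
width: -0.0001
finger_force: 0.0
```

Request:
step_arm:
  moves:
    - {"dx": 15, "dy": 12, "dz": 0, "rx": 0, "ry": 0, "rz": 0, "gripper": 1}
    - {"dx": 30, "dy": 24, "dz": 0, "rx": 0, "ry": 0, "rz": 0, "gripper": 1}
    - {"dx": 30, "dy": 24, "dz": 0, "rx": 0, "ry": 0, "rz": 0, "gripper": 1}
    - {"dx": 30, "dy": 24, "dz": 0, "rx": 0, "ry": 0, "rz": 0, "gripper": 1}
    - {"dx": 30, "dy": 24, "dz": 0, "rx": 0, "ry": 0, "rz": 0, "gripper": 1}
    - {"dx": 30, "dy": 24, "dz": 0, "rx": 0, "ry": 0, "rz": 0, "gripper": 1}
    - {"dx": 30, "dy": 24, "dz": 0, "rx": 0, "ry": 0, "rz": 0, "gripper": 1}
    - {"dx": 30, "dy": 24, "dz": 0, "rx": 0, "ry": 0, "rz": 0, "gripper": 1}
    - {"dx": 30, "dy": 24, "dz": 0, "rx": 0, "ry": 0, "rz": 0, "gripper": 1}
    - {"dx": 30, "dy": 24, "dz": 0, "rx": 0, "ry": 0, "rz": 0, "gripper": 1}

```text
time: 2.77
tcp_pos: [0.4631, -0.3212, 0.2565]
ee_rot: [180.0, 0.0, 89.8]
force: [0.9, -0.8, -0.4]
width: -0.0002
finger_force: 0.0
```

Request:
step_arm:
  moves:
    - {"dx": 30, "dy": 24, "dz": 0, "rx": 0, "ry": 0, "rz": 0, "gripper": 1}
    - {"dx": 30, "dy": 24, "dz": 0, "rx": 0, "ry": 0, "rz": 0, "gripper": 1}
    - {"dx": 30, "dy": 24, "dz": 0, "rx": 0, "ry": 0, "rz": 0, "gripper": 1}
    - {"dx": 30, "dy": 24, "dz": 0, "rx": 0, "ry": 0, "rz": 0, "gripper": 1}
    - {"dx": 30, "dy": 24, "dz": 0, "rx": 0, "ry": 0, "rz": 0, "gripper": 1}
    - {"dx": 20, "dy": 16, "dz": 0, "rx": 0, "ry": 0, "rz": 0, "gripper": 1}
    - {"dx": 10, "dy": 15, "dz": 0, "rx": 0, "ry": 0, "rz": 0, "gripper": 1}
    - {"dx": 0, "dy": 0, "dz": 0, "rx": 0, "ry": 0, "rz": 0, "gripper": 1}
    - {"dx": 0, "dy": 0, "dz": 0, "rx": 0, "ry": 0, "rz": 0, "gripper": 1}

```text
time: 3.52
tcp_pos: [0.6143, -0.1425, 0.2561]
ee_rot: [-180.0, -0.0, 89.9]
force: [-0.5, -0.5, 0.4]
width: -0.0001
finger_force: 0.0
```

```bash
cat >> h.py <<'E'
from scipy.spatial.transform import Rotation
def wristify(p,s):
    """give the wrist picture a world pose"""
    T=np.eye(4); T[:3,:3]=Rotation.from_euler("xyz",s["ee_rot"],degrees=True).as_matrix(); T[:3,3]=s["tcp_pos"]
    M=np.linalg.inv(T@np.array(p["hand_eye"])); p["rvec"]=cv2.Rodrigues(M[:3,:3])[0]; p["tvec"]=M[:3,3]; return p
E
python3 - <<'E'
from h import *
s=monitor.observe(); print(s["time"],s["tcp_pos"],s["ee_rot"])
p=wristify(read_camera("wrist"),s); cv2.imwrite("pics/w1.png",p["img"])
q=read_camera("scene"); cv2.imwrite("pics/s1.png",q["img"])
def rob(W):
    hull=cv2.convexHull(W[:,:2].astype(np.float32))[:,0]
    c,r=np.array([.541,-.088]),.14
    for _ in range(5):
        d=abs(np.hypot(*(hull-c).T)-.14); c,r=circ(hull[d<.008])
    return c,r,(d<.008).sum()
for n,x in(("w",p),("s",q)):
    o=feats(x); 
    try: print(n,rob(o["white"]))
    except Exception as e: print(e)
    for k in("red","yel","blk"):
        c=o[k]; print(k,len(c),c.mean(0).round(4) if len(c) else "")
    t=o["yel"]; t=t[t[:,2]>.067] if len(t) else t
    if len(t):print("yeltop",cv2.minAreaRect(t[:,:2].astype(np.float32)),t.mean(0))
    for l in ("holder","peg"):
      for r in regions_of(x,l)[:1]:
        c=cloud(x,r["mask"]); c=c[(c[:,2]>(.097 if l=="holder" else .085))]; print(l,r["score"],len(c),c.mean(0) if len(c) else "",cv2.minEnclosingCircle(c[:,:2].astype(np.float32)) if len(c) else "")
E
```

```text
3.5167 [ 0.61427745 -0.14250066  0.25605556] [-1.79987262e+02 -9.71999463e-03  8.98697118e+01]
w (array([ 0.54061288, -0.09068467]), np.float64(0.13900344616023472), np.int64(66))
red 639 [ 0.4266 -0.0954  0.0572]
yel 344 [ 0.6792 -0.0116  0.0711]
blk 423 [ 0.601  -0.09    0.0857]
yeltop ((0.6791561245918274, -0.009894782677292824), (0.013093291781842709, 0.016077812761068344), 33.26048278808594) [ 0.67923735 -0.01157727  0.07109071]
holder 0.7 5100 [ 0.54014472 -0.08834305  0.10024678] ((0.5398333072662354, -0.08904404193162918), 0.028713995590806007)
peg 0.67 377 [ 0.60760514 -0.08705389  0.09129315] ((0.5647894144058228, -0.08906909823417664), 0.053216468542814255)
s (array([ 0.54006254, -0.08702601]), np.float64(0.13927745373472575), np.int64(46))
red 43 [ 0.4248 -0.0927  0.0588]
yel 184 [0.6711 0.0047 0.0668]
blk 135 [ 0.5954 -0.0851  0.0817]
yeltop ((0.6729276180267334, 0.0024254359304904938), (0.015750708058476448, 0.03894539177417755), 33.185279846191406) [0.67313438 0.00328028 0.07259424]
holder 0.7 521 [ 0.54108317 -0.0848946   0.10172418] ((0.5399152040481567, -0.08607569336891174), 0.0291462242603302)
peg 0.82 69 [ 0.59739337 -0.0842971   0.09290949] ((0.5650919675827026, -0.0856790691614151), 0.05390937253832817)
```

View pics/w1.png

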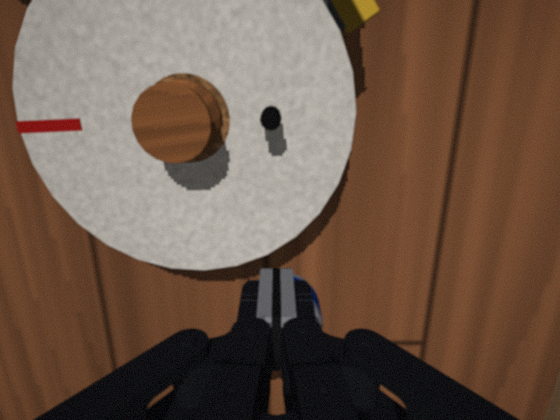

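View pics/s1.png

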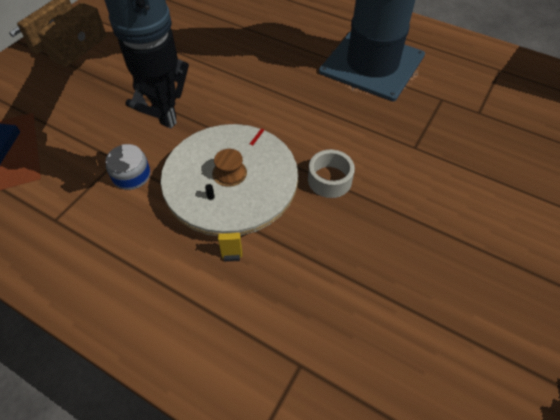

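The wrist view shows the stripe at (50,125), the holder at (175,120), the peg top at (270,118) and the gate's corner at (355,12). The fitted centre is about (0.540, -0.088), the gate at 33.8° and the stripe at about 183°. I'll descend behind the peg.

Request:
step_arm:
  moves:
    - {"dx": 0, "dy": 3, "dz": 10, "rx": 0, "ry": 0, "rz": 0, "gripper": 1}
    - {"dx": 0, "dy": 0, "dz": 20, "rx": 0, "ry": 0, "rz": 0, "gripper": 1}
    - {"dx": 0, "dy": 0, "dz": 25, "rx": 0, "ry": 0, "rz": 0, "gripper": 1}
    - {"dx": 0, "dy": 0, "dz": 25, "rx": 0, "ry": 0, "rz": 0, "gripper": 1}
    - {"dx": 0, "dy": 0, "dz": 25, "rx": 0, "ry": 0, "rz": 0, "gripper": 1}
    - {"dx": 0, "dy": 0, "dz": 20, "rx": 0, "ry": 0, "rz": 0, "gripper": 1}
    - {"dx": 0, "dy": 0, "dz": 15, "rx": 0, "ry": 0, "rz": 0, "gripper": 1}
    - {"dx": 0, "dy": 0, "dz": 10, "rx": 0, "ry": 0, "rz": 0, "gripper": 1}
    - {"dx": 0, "dy": 0, "dz": 5, "rx": 0, "ry": 0, "rz": 0, "gripper": 1}
    - {"dx": 0, "dy": 0, "dz": 0, "rx": 0, "ry": 0, "rz": 0, "gripper": 1}

```text
time: 4.65
tcp_pos: [0.6163, -0.1433, 0.1001]
ee_rot: [-179.9, -0.0, 89.8]
force: [0.4, -1.2, 0.8]
width: -0.0001
finger_force: 0.0
```

```bash
python3 - <<'E'
from h import *
s=monitor.observe(); print(s["time"],s["tcp_pos"],s["force"])
p=read_camera("wrist"); q=read_camera("side"); cv2.imwrite("pics/w2.png",np.hstack([cv2.resize(p["img"],None,fx=.7,fy=.7),cv2.resize(q["img"][120:320,200:460],(392,294))[:294]]) if 0 else np.hstack([cv2.resize(p["img"],(392,294)),cv2.resize(q["img"][120:320,200:460],(382,294))]))
E
```

```text
4.65 [ 0.61631475 -0.14325975  0.1001312 ] [ 0.44256191 -1.23305052  0.8332996 ]
```

View pics/w2.png

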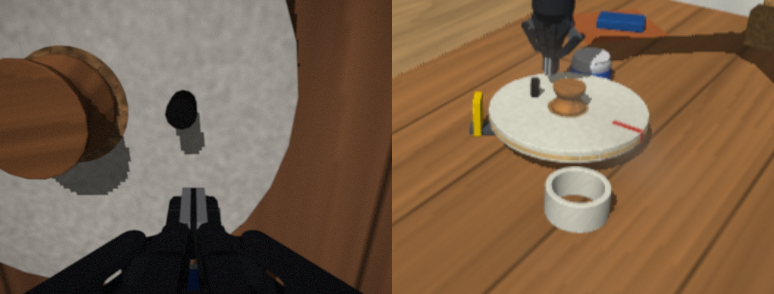

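The finger is lined up behind the peg with a gap of about 39 mm. I'll flick now.

Request:
step_arm:
  moves:
    - {"dx": 10, "dy": 0, "dz": 0, "rx": 0, "ry": 0, "rz": 0, "gripper": 1}
    - {"dx": 10, "dy": 0, "dz": 0, "rx": 0, "ry": 0, "rz": 0, "gripper": 1}
    - {"dx": 8, "dy": 0, "dz": 0, "rx": 0, "ry": 0, "rz": 0, "gripper": 1}
    - {"dx": 4, "dy": 0, "dz": 0, "rx": 0, "ry": 0, "rz": 0, "gripper": 1}
    - {"dx": 4, "dy": 0, "dz": 0, "rx": 0, "ry": 0, "rz": 0, "gripper": 1}
    - {"dx": 5, "dy": 0, "dz": 0, "rx": 0, "ry": 0, "rz": 0, "gripper": 1}
    - {"dx": 6, "dy": -1, "dz": 0, "rx": 0, "ry": 0, "rz": 0, "gripper": 1}
    - {"dx": 7.5, "dy": -2, "dz": 0, "rx": 0, "ry": 0, "rz": 0, "gripper": 1}
    - {"dx": 8, "dy": -3, "dz": 0, "rx": 0, "ry": 0, "rz": 0, "gripper": 1}
    - {"dx": 8, "dy": -4, "dz": 0, "rx": 0, "ry": 0, "rz": 0, "gripper": 1}

```text
time: 5.58
tcp_pos: [0.6067, -0.0714, 0.1012]
ee_rot: [-180.0, -0.0, 89.8]
force: [0.1, 0.2, 0.1]
width: -0.0003
finger_force: 0.0
```

Request:
step_arm:
  moves:
    - {"dx": 8, "dy": -3, "dz": 0, "rx": 0, "ry": 0, "rz": 0, "gripper": 1}
    - {"dx": -4, "dy": 0, "dz": -8, "rx": 0, "ry": 0, "rz": 0, "gripper": 1}
    - {"dx": -8, "dy": 0, "dz": -14, "rx": 0, "ry": 0, "rz": 0, "gripper": 1}
    - {"dx": -8, "dy": 0, "dz": -14, "rx": 0, "ry": 0, "rz": 0, "gripper": 1}
    - {"dx": -15, "dy": 0, "dz": 0, "rx": 0, "ry": 0, "rz": 0, "gripper": 1}
    - {"dx": -15, "dy": 0, "dz": 0, "rx": 0, "ry": 0, "rz": 0, "gripper": 1}

```text
time: 6.08
tcp_pos: [0.6048, -0.1152, 0.1391]
ee_rot: [179.9, 0.0, 89.8]
force: [0.1, 1.0, -0.1]
width: -0.0002
finger_force: 0.0
```

```bash
cat >> h.py <<'E'
C=np.array([.5402,-.0875]); G=33.8
def theta(n="scene"):
    "time, stripe angle relative to the gate (deg), pixel count"
    s=monitor.observe(); p=read_camera(n)
    if n=="wrist": wristify(p,s)
    r=feats(p)["red"]; r=r[np.hypot(*(r[:,:2]-C).T)<.145]
    if len(r)<5: return s["time"],None,len(r)
    d=r.mean(0)[:2]-C; return s["time"],round(float((np.degrees(np.arctan2(d[1],d[0]))-G)%360),1),len(r),round(float(np.hypot(*d)),3)
E
python3 - <<'E'
from h import *
s=monitor.observe(); print(s["time"],s["tcp_pos"],s["force"])
for i in range(3): print(theta("scene"),theta("side"))
E
```

```text
6.0833 [ 0.60484094 -0.1152333   0.13905254] [ 0.07423395  0.98879763 -0.13299783]
(6.0833, None, 0) (6.1333, 227.2, 11, 0.114)
(6.1833, None, 0) (6.2333, 236.4, 12, 0.111)
(6.2833, 241.2, 9, 0.119) (6.3333, 245.7, 11, 0.114)
```

Request:
step_arm:
  moves:
    - {"dx": -15, "dy": -2, "dz": 0, "rx": 0, "ry": 0, "rz": 0, "gripper": 1}
    - {"dx": -18, "dy": -2, "dz": 0, "rx": 0, "ry": 0, "rz": 0, "gripper": 1}
    - {"dx": -18, "dy": -2, "dz": 5, "rx": 0, "ry": 0, "rz": 0, "gripper": 1}
    - {"dx": -15, "dy": -1, "dz": 10, "rx": 0, "ry": 0, "rz": 0, "gripper": 1}
    - {"dx": -7, "dy": 0, "dz": 12, "rx": 0, "ry": 0, "rz": 0, "gripper": 1}
    - {"dx": 0, "dy": 0, "dz": 8, "rx": 0, "ry": 0, "rz": 0, "gripper": 1}
    - {"dx": 0, "dy": 0, "dz": 4, "rx": 0, "ry": 0, "rz": 0, "gripper": 1}
    - {"dx": 0, "dy": 0, "dz": 0, "rx": 0, "ry": 0, "rz": 0, "gripper": 1}

```text
time: 7.05
tcp_pos: [0.5961, -0.1855, 0.0966]
ee_rot: [-179.9, -0.1, 89.9]
force: [-0.7, -0.2, 0.3]
width: 0.0003
finger_force: 0.0
```

```bash
python3 - <<'E'
from h import *
s=monitor.observe(); print(s["time"],s["tcp_pos"],s["force"])
print(theta("scene"),theta("side"),theta("wrist"))
for n in("scene","side"):
    p=read_camera(n); c=cloud(p,np.ones(p["range_z"].shape,bool)); m=(np.hypot(c[:,0]-s["tcp_pos"][0],c[:,1]-s["tcp_pos"][1])<.02)&(c[:,2]>.064)&(c[:,2]<.14)
    k=c[m]; print(n,len(k),np.sort(k[:,2])[:12].round(4),k.mean(0))
    cv2.imwrite(f"pics/{n}3.png",p["img"])
a=cv2.imread("pics/scene3.png")[110:240,130:330];b=cv2.imread("pics/side3.png")[130:260,240:440]
cv2.imwrite("pics/b3.png",cv2.resize(np.hstack([a,b]),None,fx=2,fy=2))
print(theta("scene"),theta("side"))
E
```

```text
7.05 [ 0.59606368 -0.18554186  0.09657339] [-0.71277582 -0.16224096  0.2619329 ]
(7.05, 308.9, 54, 0.114) (7.1, 313.6, 13, 0.111) (7.15, 316.7, 2140, 0.114)
scene 284 [0.0742 0.0756 0.0767 0.077  0.0776 0.0789 0.0792 0.0802 0.0803 0.0807
 0.081  0.082 ] [ 0.60128614 -0.17773103  0.10951737]
side 226 [0.0751 0.0774 0.0774 0.0779 0.0782 0.0783 0.0791 0.08   0.0806 0.0811
 0.0814 0.0817] [ 0.59323778 -0.17932588  0.11072679]
(7.3, 330.4, 55, 0.114) (7.35, 335.8, 15, 0.113)
```

View pics/b3.png

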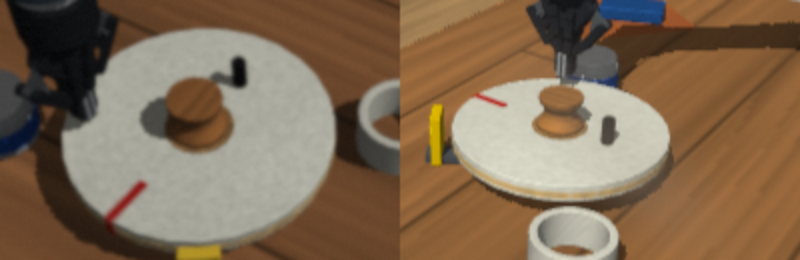

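The stripe is passing the gate now (first pass) at about 1.5 rad/s. Fingertip depth agrees with the 25 mm offset, so contact should come at TCP z ≈ 0.082. I'll brake on the second pass, and wait until the two free seconds are over.

Request:
step_arm:
  moves:
    - {"dx": 0, "dy": 0, "dz": 0, "rx": 0, "ry": 0, "rz": 0, "gripper": 1}
    - {"dx": 0, "dy": 0, "dz": 0, "rx": 0, "ry": 0, "rz": 0, "gripper": 1}
    - {"dx": 0, "dy": 0, "dz": 0, "rx": 0, "ry": 0, "rz": 0, "gripper": 1}
    - {"dx": 0, "dy": 0, "dz": 0, "rx": 0, "ry": 0, "rz": 0, "gripper": 1}
    - {"dx": 0, "dy": 0, "dz": 0, "rx": 0, "ry": 0, "rz": 0, "gripper": 1}
    - {"dx": 0, "dy": 0, "dz": 0, "rx": 0, "ry": 0, "rz": 0, "gripper": 1}
    - {"dx": 0, "dy": 0, "dz": 0, "rx": 0, "ry": 0, "rz": 0, "gripper": 1}
    - {"dx": 0, "dy": 0, "dz": 0, "rx": 0, "ry": 0, "rz": 0, "gripper": 1}
    - {"dx": 0, "dy": 0, "dz": 0, "rx": 0, "ry": 0, "rz": 0, "gripper": 1}
    - {"dx": 0, "dy": 0, "dz": 0, "rx": 0, "ry": 0, "rz": 0, "gripper": 1}

```text
time: 8.23
tcp_pos: [0.5968, -0.1877, 0.0983]
ee_rot: [-180.0, -0.0, 89.8]
force: [0.2, -0.2, 0.1]
width: -0.0002
finger_force: 0.0
```

Request:
step_arm:
  moves:
    - {"dx": 0, "dy": 0, "dz": 0, "rx": 0, "ry": 0, "rz": 0, "gripper": 1}
    - {"dx": 0, "dy": 0, "dz": 0, "rx": 0, "ry": 0, "rz": 0, "gripper": 1}
    - {"dx": 0, "dy": 0, "dz": 3, "rx": 0, "ry": 0, "rz": 0, "gripper": 1}
    - {"dx": 0, "dy": 0, "dz": 3, "rx": 0, "ry": 0, "rz": 0, "gripper": 1}
    - {"dx": 0, "dy": 0, "dz": 2, "rx": 0, "ry": 0, "rz": 0, "gripper": 1}
    - {"dx": 0, "dy": 0, "dz": 1, "rx": 0, "ry": 0, "rz": 0, "gripper": 1}
    - {"dx": 0, "dy": 0, "dz": 0, "rx": 0, "ry": 0, "rz": 0, "gripper": 1}
    - {"dx": 0, "dy": 0, "dz": 0, "rx": 0, "ry": 0, "rz": 0, "gripper": 1}
    - {"dx": 0, "dy": 0, "dz": 0, "rx": 0, "ry": 0, "rz": 0, "gripper": 1}
    - {"dx": 0, "dy": 0, "dz": 0, "rx": 0, "ry": 0, "rz": 0, "gripper": 1}

```text
time: 9.07
tcp_pos: [0.5969, -0.1877, 0.0894]
ee_rot: [180.0, 0.0, 89.8]
force: [0.4, -0.2, 0.1]
width: 0.0001
finger_force: 0.0
```

```bash
python3 - <<'E'
from h import *
s=monitor.observe(); print(s["time"],s["tcp_pos"],s["force"])
for i in range(2): print(theta("scene"),theta("side"),theta("wrist"))
E
```

```text
9.0667 [ 0.5968672  -0.18770396  0.08940954] [ 0.44076882 -0.18094598  0.10444748]
(9.0667, 106.1, 38, 0.116) (9.1167, 109.5, 28, 0.12) (9.1667, None, 0)
(9.2167, 116.6, 39, 0.115) (9.2667, 119.7, 17, 0.116) (9.3167, None, 0)
```

Request:
step_arm:
  moves:
    - {"dx": 0, "dy": 0, "dz": 0, "rx": 0, "ry": 0, "rz": 0, "gripper": 1}
    - {"dx": 0, "dy": 0, "dz": 0, "rx": 0, "ry": 0, "rz": 0, "gripper": 1}
    - {"dx": 0, "dy": 0, "dz": 0, "rx": 0, "ry": 0, "rz": 0, "gripper": 1}
    - {"dx": 0, "dy": 0, "dz": 0, "rx": 0, "ry": 0, "rz": 0, "gripper": 1}
    - {"dx": 0, "dy": 0, "dz": 0, "rx": 0, "ry": 0, "rz": 0, "gripper": 1}
    - {"dx": 0, "dy": 0, "dz": 0, "rx": 0, "ry": 0, "rz": 0, "gripper": 1}
    - {"dx": 0, "dy": 0, "dz": 0, "rx": 0, "ry": 0, "rz": 0, "gripper": 1}
    - {"dx": 0, "dy": 0, "dz": 0, "rx": 0, "ry": 0, "rz": 0, "gripper": 1}
    - {"dx": 0, "dy": 0, "dz": 0, "rx": 0, "ry": 0, "rz": 0, "gripper": 1}
    - {"dx": 0, "dy": 0, "dz": 0, "rx": 0, "ry": 0, "rz": 0, "gripper": 1}

```text
time: 10.2
tcp_pos: [0.5968, -0.1877, 0.0893]
ee_rot: [180.0, 0.0, 89.8]
force: [0.3, -0.1, -0.7]
width: 0.0002
finger_force: 0.0
```

Request:
step_arm:
  moves:
    - {"dx": 0, "dy": 0, "dz": 0, "rx": 0, "ry": 0, "rz": 0, "gripper": 1}
    - {"dx": 0, "dy": 0, "dz": 0, "rx": 0, "ry": 0, "rz": 0, "gripper": 1}
    - {"dx": 0, "dy": 0, "dz": 0, "rx": 0, "ry": 0, "rz": 0, "gripper": 1}
    - {"dx": 0, "dy": 0, "dz": 0, "rx": 0, "ry": 0, "rz": 0, "gripper": 1}
    - {"dx": 0, "dy": 0, "dz": 0, "rx": 0, "ry": 0, "rz": 0, "gripper": 1}
    - {"dx": 0, "dy": 0, "dz": 0, "rx": 0, "ry": 0, "rz": 0, "gripper": 1}
    - {"dx": 0, "dy": 0, "dz": 0, "rx": 0, "ry": 0, "rz": 0, "gripper": 1}
    - {"dx": 0, "dy": 0, "dz": 0, "rx": 0, "ry": 0, "rz": 0, "gripper": 1}
    - {"dx": 0, "dy": 0, "dz": 0, "rx": 0, "ry": 0, "rz": 0, "gripper": 1}
    - {"dx": 0, "dy": 0, "dz": 0, "rx": 0, "ry": 0, "rz": 0, "gripper": 1}

```text
time: 11.03
tcp_pos: [0.5968, -0.1877, 0.0893]
ee_rot: [-180.0, 0.0, 89.8]
force: [-0.6, 0.8, 0.2]
width: -0.0
finger_force: 0.0
```

Request:
step_arm:
  moves:
    - {"dx": 0, "dy": 0, "dz": 0, "rx": 0, "ry": 0, "rz": 0, "gripper": 1}
    - {"dx": 0, "dy": 0, "dz": 0, "rx": 0, "ry": 0, "rz": 0, "gripper": 1}
    - {"dx": 0, "dy": 0, "dz": 0, "rx": 0, "ry": 0, "rz": 0, "gripper": 1}
    - {"dx": 0, "dy": 0, "dz": 0, "rx": 0, "ry": 0, "rz": 0, "gripper": 1}
    - {"dx": 0, "dy": 0, "dz": 0, "rx": 0, "ry": 0, "rz": 0, "gripper": 1}
    - {"dx": 0, "dy": 0, "dz": 0, "rx": 0, "ry": 0, "rz": 0, "gripper": 1}
    - {"dx": 0, "dy": 0, "dz": 0, "rx": 0, "ry": 0, "rz": 0, "gripper": 1}
    - {"dx": 0, "dy": 0, "dz": 0, "rx": 0, "ry": 0, "rz": 0, "gripper": 1}
    - {"dx": 0, "dy": 0, "dz": 0, "rx": 0, "ry": 0, "rz": 0, "gripper": 1}
    - {"dx": 0, "dy": 0, "dz": 0, "rx": 0, "ry": 0, "rz": 0, "gripper": 1}

```text
time: 11.87
tcp_pos: [0.5968, -0.1877, 0.0893]
ee_rot: [-180.0, -0.0, 89.8]
force: [0.4, 0.1, 0.2]
width: 0.0005
finger_force: 0.0
```

```bash
python3 - <<'E'
from h import *
s=monitor.observe(); print(s["time"],s["tcp_pos"],s["force"])
for i in range(2): print(theta("scene"),theta("side"),theta("wrist"))
E
```

```text
11.8667 [ 0.59676781 -0.1876631   0.08928666] [0.35012058 0.10562013 0.22120311]
(11.8667, 279.0, 50, 0.115) (11.9167, 281.8, 11, 0.116) (11.9667, 284.2, 2079, 0.114)
(12.0167, 287.0, 52, 0.114) (12.0667, 289.8, 14, 0.113) (12.1167, 292.0, 2231, 0.114)
```

Request:
step_arm:
  moves:
    - {"dx": 0, "dy": 0, "dz": 2, "rx": 0, "ry": 0, "rz": 0, "gripper": 1}
    - {"dx": 0, "dy": 0, "dz": 2, "rx": 0, "ry": 0, "rz": 0, "gripper": 1}
    - {"dx": 0, "dy": 0, "dz": 0, "rx": 0, "ry": 0, "rz": 0, "gripper": 1}
    - {"dx": 0, "dy": 0, "dz": 0, "rx": 0, "ry": 0, "rz": 0, "gripper": 1}
    - {"dx": 0, "dy": 0, "dz": 0, "rx": 0, "ry": 0, "rz": 0, "gripper": 1}
    - {"dx": 0, "dy": 0, "dz": 0, "rx": 0, "ry": 0, "rz": 0, "gripper": 1}
    - {"dx": 0, "dy": 0, "dz": 0, "rx": 0, "ry": 0, "rz": 0, "gripper": 1}

```text
time: 12.75
tcp_pos: [0.5968, -0.1877, 0.0853]
ee_rot: [180.0, 0.0, 89.8]
force: [0.5, -0.2, -0.9]
width: -0.0006
finger_force: 0.0
```

```bash
python3 - <<'E'
from h import *
s=monitor.observe(); print(s["time"],s["tcp_pos"],s["force"])
for i in range(1): print(theta("scene"),theta("side"),theta("wrist"))
E
```

```text
12.75 [ 0.59683389 -0.18768861  0.0853438 ] [ 0.46521975 -0.20040008 -0.87420789]
(12.75, 324.9, 65, 0.114) (12.8, 328.6, 15, 0.11) (12.85, 328.6, 3558, 0.112)
```

Request:
step_arm:
  moves:
    - {"dx": 0, "dy": 0, "dz": 0, "rx": 0, "ry": 0, "rz": 0, "gripper": 1}
    - {"dx": 0, "dy": 0, "dz": 0, "rx": 0, "ry": 0, "rz": 0, "gripper": 1}
    - {"dx": 0, "dy": 0, "dz": 0, "rx": 0, "ry": 0, "rz": 0, "gripper": 1}
    - {"dx": 0, "dy": 0, "dz": 0, "rx": 0, "ry": 0, "rz": 0, "gripper": 1}
    - {"dx": 0, "dy": 0, "dz": 0, "rx": 0, "ry": 0, "rz": 0, "gripper": 1}
    - {"dx": 0, "dy": 0, "dz": 3.5, "rx": 0, "ry": 0, "rz": 0, "gripper": 1}
    - {"dx": 0, "dy": 0, "dz": 2.5, "rx": 0, "ry": 0, "rz": 0, "gripper": 1}

```text
time: 13.48
tcp_pos: [0.5994, -0.1866, 0.0819]
ee_rot: [179.7, -0.0, 89.8]
force: [-5.6, 6.6, 37.0]
width: -0.0
finger_force: 18.2
```

```bash
python3 - <<'E'
from h import *
s=monitor.observe(); print(s["time"],s["tcp_pos"],s["force"])
print(theta("scene"),theta("wrist"))
print(monitor.observe()["force"])
E
```

```text
13.4833 [ 0.59940339 -0.18663184  0.08194039] [-5.62976278  6.58801357 37.02847081]
(13.4833, 357.8, 67, 0.113) (13.5333, None, 0)
[-1.90550012  3.00061776 18.58432965]
```

Request:
step_arm:
  moves:
    - {"dx": 0, "dy": 0, "dz": 0, "rx": 0, "ry": 0, "rz": 0, "gripper": 1}
    - {"dx": 0, "dy": 0, "dz": 0, "rx": 0, "ry": 0, "rz": 0, "gripper": 1}

```text
time: 13.75
tcp_pos: [0.5994, -0.1866, 0.0821]
ee_rot: [179.7, -0.0, 89.8]
force: [-1.5, 2.9, 17.8]
width: 0.0001
finger_force: 9.0
```

```bash
python3 - <<'E'
from h import *
s=monitor.observe(); print(s["time"],s["tcp_pos"],s["force"])
print(theta("scene"),theta("side"),theta("wrist"))
E
```

```text
13.75 [ 0.59944413 -0.18663474  0.08205145] [-1.53732808  2.89651695 17.7578927 ]
(13.75, 358.0, 72, 0.115) (13.8, 359.1, 18, 0.11) (13.85, None, 0)
```

Request:
step_arm:
  moves:
    - {"dx": 0, "dy": 0, "dz": -12, "rx": 0, "ry": 0, "rz": 0, "gripper": 1}
    - {"dx": 0, "dy": 0, "dz": -20, "rx": 0, "ry": 0, "rz": 0, "gripper": 1}
    - {"dx": 0, "dy": 0, "dz": -30, "rx": 0, "ry": 0, "rz": 0, "gripper": 1}
    - {"dx": 0, "dy": 0, "dz": -30, "rx": 0, "ry": 0, "rz": 0, "gripper": 1}

```text
time: 14.23
tcp_pos: [0.5958, -0.1876, 0.1716]
ee_rot: [-179.9, -0.0, 89.8]
force: [1.3, -0.2, 0.0]
width: 0.0
finger_force: 0.0
```

```bash
python3 - <<'E'
from h import *
s=monitor.observe(); print(s["time"],s["tcp_pos"],s["force"])
for i in range(3): print(theta("scene"),theta("side"),theta("wrist"))
E
```

```text
14.2333 [ 0.59584796 -0.18762171  0.17158691] [ 1.28346174 -0.20643182  0.04577905]
(14.2333, 356.8, 71, 0.114) (14.2833, 358.1, 19, 0.113) (14.3333, None, 0)
(14.3833, 356.3, 74, 0.113) (14.4333, 357.5, 20, 0.114) (14.4833, None, 0)
(14.5333, 355.9, 70, 0.113) (14.5833, 357.2, 19, 0.112) (14.6333, None, 0)
```

Request:
step_arm:
  moves:
    - {"dx": 0, "dy": 0, "dz": -20, "rx": 0, "ry": 0, "rz": 0, "gripper": 1}
    - {"dx": 0, "dy": 0, "dz": -20, "rx": 0, "ry": 0, "rz": 0, "gripper": 1}
    - {"dx": 0, "dy": 0, "dz": -20, "rx": 0, "ry": 0, "rz": 0, "gripper": 1}
    - {"dx": 0, "dy": 0, "dz": -20, "rx": 0, "ry": 0, "rz": 0, "gripper": 1}
    - {"dx": 0, "dy": 0, "dz": -10, "rx": 0, "ry": 0, "rz": 0, "gripper": 1}
    - {"dx": 0, "dy": 0, "dz": 0, "rx": 0, "ry": 0, "rz": 0, "gripper": 1}
    - {"dx": 0, "dy": 0, "dz": 0, "rx": 0, "ry": 0, "rz": 0, "gripper": 1}
    - {"dx": 0, "dy": 0, "dz": 0, "rx": 0, "ry": 0, "rz": 0, "gripper": 1}
    - {"dx": 0, "dy": 0, "dz": 0, "rx": 0, "ry": 0, "rz": 0, "gripper": 1}
    - {"dx": 0, "dy": 0, "dz": 0, "rx": 0, "ry": 0, "rz": 0, "gripper": 1}

```text
time: 15.52
tcp_pos: [0.5961, -0.1876, 0.26]
ee_rot: [-179.9, -0.0, 89.8]
force: [0.2, -0.1, 0.2]
width: 0.0002
finger_force: 0.0
```

Request:
step_arm:
  moves:
    - {"dx": 0, "dy": 0, "dz": 0, "rx": 0, "ry": 0, "rz": 0, "gripper": 1}
    - {"dx": 0, "dy": 0, "dz": 0, "rx": 0, "ry": 0, "rz": 0, "gripper": 1}
    - {"dx": 0, "dy": 0, "dz": 0, "rx": 0, "ry": 0, "rz": 0, "gripper": 1}
    - {"dx": 0, "dy": 0, "dz": 0, "rx": 0, "ry": 0, "rz": 0, "gripper": 1}
    - {"dx": 0, "dy": 0, "dz": 0, "rx": 0, "ry": 0, "rz": 0, "gripper": 1}
    - {"dx": 0, "dy": 0, "dz": 0, "rx": 0, "ry": 0, "rz": 0, "gripper": 1}
    - {"dx": 0, "dy": 0, "dz": 0, "rx": 0, "ry": 0, "rz": 0, "gripper": 1}
    - {"dx": 0, "dy": 0, "dz": 0, "rx": 0, "ry": 0, "rz": 0, "gripper": 1}
    - {"dx": 0, "dy": 0, "dz": 0, "rx": 0, "ry": 0, "rz": 0, "gripper": 1}
    - {"dx": 0, "dy": 0, "dz": 0, "rx": 0, "ry": 0, "rz": 0, "gripper": 1}

```text
time: 16.35
tcp_pos: [0.5968, -0.1877, 0.2613]
ee_rot: [-180.0, 0.0, 89.8]
force: [-0.2, -0.2, -0.2]
width: -0.0002
finger_force: 0.0
```

```bash
python3 - <<'E'
from h import *
s=monitor.observe(); print(s["time"],s["tcp_pos"],s["force"])
for i in range(3): print(theta("scene"),theta("side"),theta("wrist"))
def rob(W):
    hull=cv2.convexHull(W[:,:2].astype(np.float32))[:,0]; c=C
    for _ in range(5):
        d=abs(np.hypot(*(hull-c).T)-.14); c,r=circ(hull[d<.007])
    return c,r
s=monitor.observe(); 
for n in("wrist","scene","side"):
    p=read_camera(n)
    if n=="wrist": wristify(p,s); cv2.imwrite("pics/w9.png",p["img"])
    o=feats(p); t=o["yel"]; t=t[t[:,2]>.067]; c=rob(o["white"])[0]; r=o["red"]; r=r[np.hypot(*(r[:,:2]-c).T)<.145].mean(0)[:2]
    g=cv2.minAreaRect(t[:,:2].astype(np.float32))
    a=lambda v:np.degrees(np.arctan2(v[1],v[0]))
    print(n,rob(o["white"]),g,"gate",a(np.array(g[0])-c),a(t.mean(0)[:2]-c),"stripe",a(r-c))
E
```

```text
16.35 [ 0.59676536 -0.18769424  0.26128444] [-0.19530203 -0.18519509 -0.24768906]
(16.35, 353.7, 72, 0.114) (16.4, 355.0, 21, 0.115) (16.45, 350.6, 63, 0.091)
(16.5, 353.7, 72, 0.114) (16.55, 354.7, 21, 0.115) (16.6, 350.6, 64, 0.091)
(16.65, 353.8, 73, 0.114) (16.7, 354.9, 20, 0.113) (16.75, 350.6, 62, 0.091)
wrist (array([ 0.54065558, -0.09037327]), np.float64(0.1391928687392989)) ((0.0, 0.0), (0.0, 0.0), 0.0) gate 170.51045791506564 nan stripe 26.16450412652923
scene (array([ 0.53995079, -0.08728668]), np.float64(0.13929268201919914)) ((0.6726706624031067, 0.0024279896169900894), (0.015154131688177586, 0.0383199080824852), 32.645999908447266) gate 34.05752098378805 34.30185187958041 stripe 27.362839831841114
side (array([ 0.5371901, -0.0858677]), np.float64(0.13842791715374478)) ((0.6689215302467346, 0.003843158483505249), (0.013363515958189964, 0.0368955060839653), 33.923274993896484) gate 34.255385584351416 34.68337503067075 stripe 27.634797680799146<stdin>:16: RuntimeWarning: Mean of empty slice.
  ret = um.true_divide(
```

View pics/w9.png

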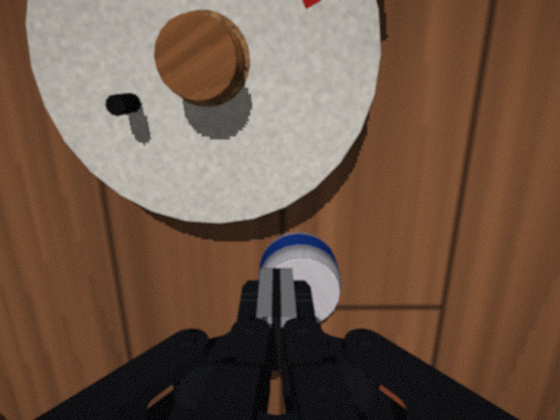

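The disc is at rest with the holder centred, but it crept back to about -6.5° when I lifted off. That is 15 mm off against an 18 mm limit. I'll go back down and drag it slowly about +6° with light pressure.

Request:
step_arm:
  moves:
    - {"dx": 0, "dy": 0, "dz": 15, "rx": 0, "ry": 0, "rz": 0, "gripper": 1}
    - {"dx": 0, "dy": 0, "dz": 30, "rx": 0, "ry": 0, "rz": 0, "gripper": 1}
    - {"dx": 0, "dy": 0, "dz": 35, "rx": 0, "ry": 0, "rz": 0, "gripper": 1}
    - {"dx": 0, "dy": 0, "dz": 35, "rx": 0, "ry": 0, "rz": 0, "gripper": 1}
    - {"dx": 0, "dy": 0, "dz": 30, "rx": 0, "ry": 0, "rz": 0, "gripper": 1}
    - {"dx": 0, "dy": 0, "dz": 17, "rx": 0, "ry": 0, "rz": 0, "gripper": 1}
    - {"dx": 0, "dy": 0, "dz": 8, "rx": 0, "ry": 0, "rz": 0, "gripper": 1}
    - {"dx": 0, "dy": 0, "dz": 4, "rx": 0, "ry": 0, "rz": 0, "gripper": 1}
    - {"dx": 0, "dy": 0, "dz": 2, "rx": 0, "ry": 0, "rz": 0, "gripper": 1}
    - {"dx": 0, "dy": 0, "dz": 0, "rx": 0, "ry": 0, "rz": 0, "gripper": 1}

```text
time: 17.78
tcp_pos: [0.5976, -0.1879, 0.0862]
ee_rot: [179.9, 0.0, 89.8]
force: [0.8, -0.0, 0.0]
width: -0.0004
finger_force: 0.0
```

Request:
step_arm:
  moves:
    - {"dx": 0, "dy": 0, "dz": 1.5, "rx": 0, "ry": 0, "rz": 0, "gripper": 1}
    - {"dx": 0, "dy": 0, "dz": 1.5, "rx": 0, "ry": 0, "rz": 0, "gripper": 1}
    - {"dx": 0, "dy": 0, "dz": 1, "rx": 0, "ry": 0, "rz": 0, "gripper": 1}
    - {"dx": 0, "dy": 0, "dz": 0, "rx": 0, "ry": 0, "rz": 0, "gripper": 1}
    - {"dx": 0, "dy": 0, "dz": 0, "rx": 0, "ry": 0, "rz": 0, "gripper": 1}

```text
time: 18.2
tcp_pos: [0.5975, -0.1877, 0.0822]
ee_rot: [179.9, 0.0, 89.8]
force: [-0.2, 0.3, 4.4]
width: -0.0001
finger_force: 2.5
```

Contact is light, about 4 N. Now the slow tangential drag.

Request:
step_arm:
  moves:
    - {"dx": 0.3, "dy": 0.5, "dz": 0.5, "rx": 0, "ry": 0, "rz": 0, "gripper": 1}
    - {"dx": 0.5, "dy": 0.9, "dz": 0, "rx": 0, "ry": 0, "rz": 0, "gripper": 1}
    - {"dx": 0.7, "dy": 1.2, "dz": 0, "rx": 0, "ry": 0, "rz": 0, "gripper": 1}
    - {"dx": 0.7, "dy": 1.2, "dz": 0, "rx": 0, "ry": 0, "rz": 0, "gripper": 1}
    - {"dx": 0.8, "dy": 1.2, "dz": 0, "rx": 0, "ry": 0, "rz": 0, "gripper": 1}
    - {"dx": 0.8, "dy": 1.2, "dz": 0, "rx": 0, "ry": 0, "rz": 0, "gripper": 1}
    - {"dx": 0.8, "dy": 1.2, "dz": 0, "rx": 0, "ry": 0, "rz": 0, "gripper": 1}
    - {"dx": 0.8, "dy": 1.2, "dz": 0, "rx": 0, "ry": 0, "rz": 0, "gripper": 1}
    - {"dx": 0.7, "dy": 1.0, "dz": 0, "rx": 0, "ry": 0, "rz": 0, "gripper": 1}
    - {"dx": 0.4, "dy": 0.6, "dz": 0, "rx": 0, "ry": 0, "rz": 0, "gripper": 1}

```text
time: 19.03
tcp_pos: [0.6082, -0.1811, 0.0821]
ee_rot: [179.9, 0.0, 89.8]
force: [-1.0, 1.2, 8.7]
width: 0.0001
finger_force: 4.3
```

Request:
step_arm:
  moves:
    - {"dx": 0, "dy": 0, "dz": 0, "rx": 0, "ry": 0, "rz": 0, "gripper": 1}
    - {"dx": 0, "dy": 0, "dz": 0, "rx": 0, "ry": 0, "rz": 0, "gripper": 1}
    - {"dx": 0, "dy": 0, "dz": 0, "rx": 0, "ry": 0, "rz": 0, "gripper": 1}
    - {"dx": 0, "dy": 0, "dz": 0, "rx": 0, "ry": 0, "rz": 0, "gripper": 1}

```text
time: 19.37
tcp_pos: [0.6081, -0.1811, 0.0821]
ee_rot: [179.9, 0.0, 89.8]
force: [-0.8, 0.0, 8.6]
width: 0.0001
finger_force: 4.2
```

```bash
python3 - <<'E'
from h import *
s=monitor.observe(); print(s["time"],s["tcp_pos"],s["force"])
print(theta("scene"),theta("side"))
E
```

```text
19.3667 [ 0.60810587 -0.18112196  0.08211464] [-8.21455202e-01  1.91136300e-03  8.55059815e+00]
(19.3667, 0.3, 64, 0.115) (19.4167, 2.0, 18, 0.11)
```

Request:
step_arm:
  moves:
    - {"dx": 0, "dy": 0.5, "dz": -1, "rx": 0, "ry": 0, "rz": 0, "gripper": 1}
    - {"dx": 0, "dy": 0, "dz": -5, "rx": 0, "ry": 0, "rz": 0, "gripper": 1}
    - {"dx": 0, "dy": 0, "dz": -20, "rx": 0, "ry": 0, "rz": 0, "gripper": 1}
    - {"dx": 0, "dy": 0, "dz": -30, "rx": 0, "ry": 0, "rz": 0, "gripper": 1}
    - {"dx": 0, "dy": 0, "dz": -30, "rx": 0, "ry": 0, "rz": 0, "gripper": 1}
    - {"dx": 0, "dy": 0, "dz": -30, "rx": 0, "ry": 0, "rz": 0, "gripper": 1}
    - {"dx": 0, "dy": 0, "dz": -20, "rx": 0, "ry": 0, "rz": 0, "gripper": 1}
    - {"dx": 0, "dy": 0, "dz": -10, "rx": 0, "ry": 0, "rz": 0, "gripper": 1}
    - {"dx": 0, "dy": 0, "dz": 0, "rx": 0, "ry": 0, "rz": 0, "gripper": 1}
    - {"dx": 0, "dy": 0, "dz": 0, "rx": 0, "ry": 0, "rz": 0, "gripper": 1}

```text
time: 20.3
tcp_pos: [0.607, -0.1813, 0.2261]
ee_rot: [-180.0, 0.0, 89.8]
force: [-0.5, -0.3, -0.7]
width: -0.0005
finger_force: 0.0
```

Request:
step_arm:
  moves:
    - {"dx": 0, "dy": 0, "dz": 0, "rx": 0, "ry": 0, "rz": 0, "gripper": 1}
    - {"dx": 0, "dy": 0, "dz": 0, "rx": 0, "ry": 0, "rz": 0, "gripper": 1}
    - {"dx": 0, "dy": 0, "dz": 0, "rx": 0, "ry": 0, "rz": 0, "gripper": 1}
    - {"dx": 0, "dy": 0, "dz": 0, "rx": 0, "ry": 0, "rz": 0, "gripper": 1}
    - {"dx": 0, "dy": 0, "dz": 0, "rx": 0, "ry": 0, "rz": 0, "gripper": 1}
    - {"dx": 0, "dy": 0, "dz": 0, "rx": 0, "ry": 0, "rz": 0, "gripper": 1}
    - {"dx": 0, "dy": 0, "dz": 0, "rx": 0, "ry": 0, "rz": 0, "gripper": 1}
    - {"dx": 0, "dy": 0, "dz": 0, "rx": 0, "ry": 0, "rz": 0, "gripper": 1}
    - {"dx": 0, "dy": 0, "dz": 0, "rx": 0, "ry": 0, "rz": 0, "gripper": 1}
    - {"dx": 0, "dy": 0, "dz": 0, "rx": 0, "ry": 0, "rz": 0, "gripper": 1}

```text
time: 21.13
tcp_pos: [0.6075, -0.1812, 0.2268]
ee_rot: [180.0, 0.0, 89.8]
force: [0.2, 0.7, 0.3]
width: -0.0001
finger_force: 0.0
```

```bash
python3 - <<'E'
from h import *
s=monitor.observe(); print(s["time"],s["tcp_pos"],s["force"])
for i in range(4): print(theta("scene"),theta("side"))
E
```

```text
21.1333 [ 0.60750991 -0.18124294  0.22680014] [0.17345209 0.65699662 0.32020729]
(21.1333, 359.8, 84, 0.114) (21.1833, 1.0, 18, 0.112)
(21.2333, 359.8, 85, 0.114) (21.2833, 1.4, 18, 0.112)
(21.3333, 359.8, 84, 0.114) (21.3833, 1.4, 18, 0.112)
(21.4333, 359.8, 84, 0.114) (21.4833, 1.0, 18, 0.112)
```

The disc is at rest, within about 1° of the gate.

```bash
python3 -c "
from cell import hand_in
print(hand_in())"
```

```text
the job is handed in; nothing more can be done
None
```

The job is handed in, with no verdict returned: the disc spun freely for over two seconds and was braked on its second pass. It crept back about 6.5° when I lifted off, so I nudged it with a second light touch, and it now rests with the stripe within about 1° (2–3 mm) of the gate and the hand clear.

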